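Put three vegetables back on their own colour-coded boards

TASK

The three vegetables lie on the wrong boards: swap them round so that the carrot ends in the middle of the orange board, the courgette in the middle of the green board and the beetroot in the middle of the purple board, the carrot and the courgette lying lengthwise along their boards and the beetroot upright. First park one of them on the free white plate to make room, so that no vegetable ever touches the counter or another vegetable. Let go of each one at rest, and leave the spice jar and the peeler where they are.

Things in the scene. Friction and masses are not known exactly. Their poses are not given: they have to be found in the camera images.
- carrot: orange carrot lying down, flat underneath so it does not roll, 126 mm long, 80 g. Origin: centre of its underside, z up; x runs along it from the thick end (33 mm thick, green stub, at x = -66 mm) to the tip (x = +60 mm). Grip across y at the origin: 28 mm wide and 27 mm tall there, straight-sided from x = -24 to +26 mm. Starts on the green board.
- courgette: short dark green courgette lying down, flat underneath so it does not roll, 115 mm long (x = -58 to +57 mm, light green stalk at +x), 120 g. Origin: centre of its underside, z up; x along its length. Grip across y at the origin: 35 mm wide, 33 to 36 mm tall. Starts on the purple board.
- beetroot: dark red-purple round beetroot standing on its flat base, 56 mm in diameter, widest 18 to 28 mm above its base, 46 mm tall plus a pink 7 mm stalk stub on top (53 mm in all), 120 g. Origin: centre of its base, z up; any yaw is right. Starts on the orange board.
- orange_board: orange board, 160 x 110 x 12 mm, fixed to the counter, its own yaw within about 20 degrees. Origin: centre of its underside, z up; x along its 160 mm length, y along its 110 mm width. Its top is 12 mm above the counter. The carrot belongs here.
- green_board: green board, 160 x 110 x 12 mm, fixed to the counter, its own yaw within about 20 degrees. Origin: centre of its underside, z up; x along its 160 mm length, y along its 110 mm width. Its top is 12 mm above the counter. The courgette belongs here.
- purple_board: purple board, 160 x 110 x 12 mm, fixed to the counter, its own yaw within about 20 degrees. Origin: centre of its underside, z up; x along its 160 mm length, y along its 110 mm width. Its top is 12 mm above the counter. The beetroot belongs here.
- plate: flat round white plate without a raised rim, 160 mm in diameter, top 10 mm above the counter, fixed; empty at the start, the free spot. Origin: centre of its underside, z up.
- table: the grey concrete kitchen counter, top at height 0; the vegetables must not touch it.
- spice_jar: small jar with a steel cap, 44 mm in diameter, 68 mm tall, standing loose among the boards; to be left alone. Origin: centre of its underside, z up.
- peeler: black vegetable peeler lying loose on the counter, 140 mm long along its x, 18 mm wide, 14 mm tall; to be left alone. Origin: on its underside, near the middle, z up. Also standing loose among the boards, unlisted and all under 50 mm tall: a garlic bulb and a small blue bowl. Taller things stand round the edge of the counter.
Not all that is in view belongs to the job. Leave any yellow look-alike of the purple_board alone.

How it is judged:
On the way:
1. one vegetable is parked on the white plate (within 50 mm of its middle), let go and at rest (((horizontal distance between carrot and plate below 0.05 m and height (world z) of carrot below 0.016 m and angle between carrot's own z axis and vertical below 0.25 rad and linear speed of carrot below 0.03 m/s and contact force between carrot and the fingers below 0.1 N) or (horizontal distance between courgette and plate below 0.05 m and height (world z) of courgette below 0.016 m and angle between courgette's own z axis and vertical below 0.25 rad and linear speed of courgette below 0.03 m/s and contact force between courgette and the fingers below 0.1 N) or (horizontal distance between beetroot and plate below 0.05 m and height (world z) of beetroot below 0.016 m and angle between beetroot's own z axis and vertical below 0.25 rad and linear speed of beetroot below 0.03 m/s and contact force between beetroot and the fingers below 0.1 N))), for 0.2 s.
At the end, for the whole second after the job is handed in: Carrot on the orange, courgette on the green and beetroot on the purple board, each resting flat on it within 15 mm of the board's middle and upright as it began (within 0.2 rad); carrot and courgette along the board's length within 15 degrees (0.26 rad), either way round; all released and at rest (horizontal distance between carrot and orange_board below 0.015 m and height (world z) of carrot between 0.006 and 0.018 m and angle between each of carrot, courgette, beetroot's own z axis and vertical below 0.2 rad and linear speed of each of carrot, courgette, beetroot below 0.02 m/s and angular speed of each of carrot, courgette, beetroot below 0.3 rad/s and angle between the x axis of carrot and the x axis of orange_board, either way round below 0.26 rad and horizontal distance between courgette and green_board below 0.015 m and height (world z) of courgette between 0.006 and 0.018 m and angle between the x axis of courgette and the x axis of green_board, either way round below 0.26 rad and horizontal distance between beetroot and purple_board below 0.015 m and height (world z) of beetroot between 0.006 and 0.018 m); the robot touches nothing.
It fails at once if a vegetable touches the counter (contact force between any of carrot, courgette, beetroot and table above 0.1 N).
It fails at once if two vegetables touch each other (contact force between carrot and courgette above 0.3 N or contact force between any of carrot, courgette and beetroot above 0.3 N).
It fails at once if the spice jar or the peeler is moved by more than 30 mm (distance of any of spice_jar, peeler from where it was at the start of the episode above 0.03 m).
It also fails if it takes over 120 s, if anything falls off the work surface, if the arm or the gripper's body presses on something with over 40 N, if the wrist force passes 120 N, or if a joint passes its speed limit or range.

ROBOT

A 7-joint arm with a two-finger parallel gripper is mounted at the origin on the work surface. World frame = base frame: x ahead of the robot, y to its left, z up, the work surface at z = 0. Lengths are in m, angles in rad, forces in N, time in s.
With the tool pointing down it reaches from about 0.425 to 0.875 m from the base axis. Payload 4.7 kg.
Tool frame: the origin (TCP) lies midway between the tips of the shut fingers; the grasp point (between the pads) lies 19 mm behind it (ctrl.grip_point_offset is the distance from the TCP to the grasp point, in m); z points along the fingers, y is the line along which they close (so a half turn about z gives the same grasp; the last joint's range is limited). The gripper opens to 87 mm and grips with 3 to 60 N. Pads are 19 mm wide; open, the fingers measure 117 mm over their backs; the gripper's body (75 mm by 190 mm) begins 51 mm behind the grasp point.
Start: joints at [1.199, 0.321, -0.07, 1.45, 0.023, 1.371, -0.057], TCP at [0.245, -0.602, 0.223] pointing down, gripper open.
Joint ranges: [-2.86, 2.86], [-0.3, 2.09], [-1.38, 1.24], [0.06, 2.45], [-1.56, 4.7], [0.09, 2.05], [-2.69, 2.69]. Speed limits (rad/s): [2.57, 2.57, 3.14, 3.14, 3.14, 3.14, 3.14].

INTERFACE

Orientations are given as a rotation vector (axis times angle).
In Python, from bench import ctrl gives the robot as it stands.
- The arm moves only by the tool move_arm, never from a script. Its argument "increments" is text: rows parted by semicolons, each of 7 numbers parted by spaces: the shift along the world's x, y, z in mm, then the turn, a rotation vector about the world's x, y, z in degrees, then the closure in counts, from 0 (fully open) to 255 (shut). A call has exactly 8 rows; each row shifts and turns the commanded pose from where the row before left it; what a row does not reach is not made up. A row lasts 1/12 s, in which the tool goes at most 41.7 mm and 7.16 degrees, less where a joint would pass 70% of its speed; a pose out of reach is approached as far as the arm can. A call with a gripper value outside its range is refused whole. The fingers move at their own pace and stop on an object; "grip_force" is the grip in N (left out, the last holds). Time passes only in rows, so rows that do not move let the fingers close, or fill a call up. It gives the time, the measured TCP pose, the force, the opening and the grip force at its end, in the units of the state.
- ctrl.get_state(): the state, without advancing time (a new reading comes with each control period).
- ctrl.get_image(name): name is "side" or "top"; returns a dict with "frame" (420x560x3 uint8, red, green, blue), "depth" (420x560 float32, m along the optical axis (not along the pixel's ray), 0 where there is no reading), "fx", "fy", "cx", "cy" (pixels), "k1" (the pictures are not rectified: a ray, as slopes to the right and down, at radius r is drawn at 1 + k1 r^2 times it, then the intrinsics apply), "position" and "orientation" of the camera in the world. Camera axes: x right, y down, z forward; pixel columns grow to the right and rows downward; lengths in m; the calibration is good to about 2 mm. A picture is of the moment at which its call begins.
- ctrl.close_job(): hands the job in; it is judged then, once.
Trained networks look in a picture, given as the dict that the camera call returned (one of the last four; its "shot" number tells which), for a name from the list of things; names that differ only in an ending like _2 or _b are one class to them, and where a whole thing is asked for, a point or a joint stands for the part that bears it (a point fixed in the world has none). Each returns a list of dicts, best first, with "score" (0 to 1); they miss things now and then, are a little off and sometimes report something else, mostly with a low value. They report only what shows in the picture. A call takes as long as a camera call. They do not tell look-alikes from the thing itself.
- ctrl.find_in(target, picture): "centre" ([x, y, z] in m, in world coordinates, good to about 4 mm: the middle of the surface that is visible of it).
- ctrl.silhouettes(target, picture): "region" (420x560 bool, what is visible of it).
The state is a dict: "time": time; "joint_positions": joint angles; "qd": joint speeds; "joint_torque": joint torques, N m; "position": TCP position; "tool_rot": TCP orientation; "ft_force": force on the tool from outside, world axes, zero at the start; "torque": the same for the moment, N m; "grip_width": opening from 0.0 (shut) to 1.0 (fully open); "grip_force": force on a finger pad.
Only numpy, scipy, OpenCV 4.12 (cv2) and the standard library are available. Lean on these libraries where they do the work, as an engineer would, in place of code of your own. Each camera call takes 0.05 s, during which the arm holds its last target. There are 200 camera calls.

## Working session

There is one attempt and no reset: what is moved stays moved. The work goes in short steps, Python scripts to look and compute and a tool call to move; the robot and the scene stay as the last step left them, time stands still between calls to the robot, and variables do not carry over. Pictures are saved under pics/ and viewed, at most 14 in all, crops included, and the job is handed in when it is done.

Besides the shell and the picture viewer there is one more tool, called after "Emit:" as a command line: name --argument value ..., lists and objects as JSON in quotes. move_arm: Moves the arm, as the interface text tells. Its arguments: {"type":"object","properties":{"increments":{"type":"string"},"grip_force":{"type":"number"}},"required":["increments"]}

```bash
mkdir -p pics; cat > h.py <<'E'
import numpy as np, cv2
from scipy.spatial.transform import Rotation as R
from bench import ctrl
def cloud(p):
    d=p["depth"]; v,u=np.mgrid[:420,:560].astype(float)
    x=(u-p["cx"])/p["fx"]; y=(v-p["cy"])/p["fy"]; a,b=x.copy(),y.copy()
    for _ in range(8):
        s=1+p["k1"]*(a*a+b*b); a,b=x/s,y/s
    P=np.stack([a*d,b*d,d],-1)
    o=np.array(p["orientation"]); M=o if o.shape==(3,3) else R.from_rotvec(o).as_matrix() if o.size==3 else R.from_quat(o).as_matrix()
    return P@M.T+np.array(p["position"])
E
python3 - <<'E'
from h import *
for n in("top","side"):
    p=ctrl.get_image(n); cv2.imwrite(f"pics/{n}0.png",p["frame"][...,::-1]); print(n,p["position"],p["orientation"],p["k1"])
    for t in["carrot","courgette","beetroot","orange_board","green_board","purple_board","plate","spice_jar","peeler"]:
        C=cloud(p)
        s=ctrl.silhouettes(t,p)
        for k in s[:3]:
            m=k["region"]&(p["depth"]>0); 
            if m.sum()<20: continue
            Q=C[m]; px=np.argwhere(m).mean(0)[::-1]
            z=np.percentile(Q[:,2],[5,50,95])
            (c,wh,a)=cv2.minAreaRect((Q[:,:2]*1000).astype(np.float32))
            print(t,round(k["score"],2),px.round(),"z",z.round(3),"rect",np.round(c),np.round(wh),round(a,1))
print(ctrl.get_state())
E
```

```text
top [0.16717245 0.05814372 1.40469522] [-2.11368809  2.08184279 -0.24540634] -0.18985263295160323
carrot 0.93 [198. 162.] z [0.024 0.037 0.045] rect [622. 307.] [ 41. 128.] 68.1
courgette 0.68 [272. 211.] z [0.032 0.044 0.051] rect [487.  97.] [122.  37.] 6.9
beetroot 0.86 [352. 173.] z [0.015 0.054 0.066] rect [ 591. -123.] [54. 63.] 26.3
orange_board 0.77 [345. 177.] z [0.007 0.013 0.018] rect [ 589. -108.] [166. 113.] 10.6
orange_board 0.46 [277. 234.] z [-0.004  0.001  0.006] rect [664. -27.] [1537. 2465.] 0.0
green_board 0.77 [203. 163.] z [0.007 0.013 0.018] rect [626. 297.] [117. 167.] 74.4
green_board 0.74 [203. 252.] z [0.006 0.013 0.018] rect [371. 287.] [135.  18.] 71.9
purple_board 0.79 [156. 302.] z [0.008 0.013 0.017] rect [231. 405.] [115. 159.] 64.6
purple_board 0.75 [275. 218.] z [0.008 0.013 0.018] rect [470.  91.] [110. 160.] 70.6
purple_board 0.64 [409. 303.] z [0.007 0.013 0.018] rect [ 239. -275.] [116. 165.] 84.8
plate 0.69 [411. 207.] z [0.006 0.011 0.016] rect [ 503. -288.] [153. 154.] 65.1
spice_jar 0.5 [414. 135.] z [0.015 0.062 0.073] rect [ 701. -296.] [4
[... 1313 characters left out ...]
ns': array([ 1.19910367,  0.32099953, -0.07010246,  1.45050787,  0.02260408,
        1.3708132 , -0.05690369]), 'qd': array([-1.49829799e-04, -2.35290827e-04, -2.08200596e-06, -1.03545122e-03,
       -4.40714876e-04, -6.21757650e-04,  8.58274043e-04]), 'joint_torque': array([-2.54304214e-04, -4.91115010e+01, -4.03256854e-01, -3.12777901e+01,
       -6.37642737e-02,  3.34909104e-02,  6.63935936e-06]), 'position': array([ 0.24457161, -0.60224525,  0.2225829 ]), 'tool_rot': array([ 3.08325345e+00,  6.02266221e-01, -5.64893117e-05]), 'ft_force': array([0.00138649, 0.77259968, 0.57663301]), 'torque': array([0.02699199, 0.00041146, 0.0200759 ]), 'grip_force': 0.0, 'grip_width': 0.9955895209629172}
```

View pics/top0.png

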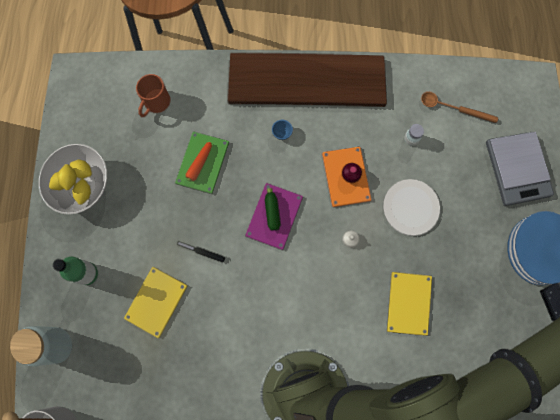

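View pics/side0.png

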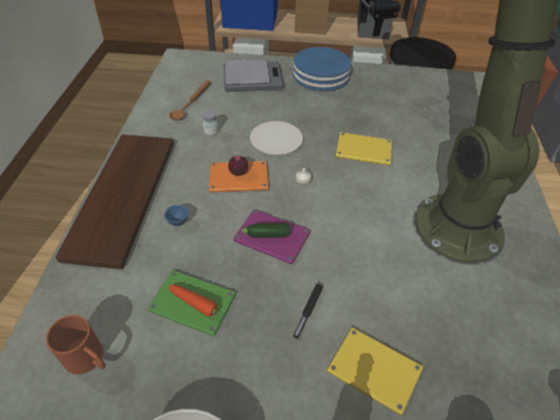

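Top picture: carrot (198,162) on green, courgette (272,211) on purple, beetroot (352,173) on orange, plate (411,207), jar (414,135). Purple-board candidates are at (275,218), (156,302) and (409,303). The last two look yellow, so I'll confirm in an enlarged crop and refine by ray-plane projection.

```bash
cat >> h.py <<'E'
def on_plane(p,m,z):
    q=dict(p); q["depth"]=np.ones((420,560)); W=cloud(q); o=np.array(p["position"]); r=(W-o)[m]
    return (o+r*((z-o[2])/r[:,2])[:,None])[:,:2]*1000
def rect(P):
    c,(w,h),a=cv2.minAreaRect(P.astype(np.float32))
    if h>w: w,h,a=h,w,a+90
    return np.round(c,1),round(w),round(h),round((a+90)%180-90,1)
Z=dict(carrot=.026,courgette=.029,beetroot=.035,orange_board=.012,green_board=.012,purple_board=.012,plate=.01)
near=dict(carrot=(622,300),courgette=(485,97),beetroot=(591,-123),orange_board=(589,-109),green_board=(625,294),purple_board=(471,88),plate=(502,-290))
def meas(names=Z,z=Z,loc=near,tag=None,tol=60):
    for n in("top","side"):
        p=ctrl.get_image(n)
        if tag: cv2.imwrite(f"pics/{n}{tag}.png",p["frame"][...,::-1])
        for t in names:
            for k in ctrl.silhouettes(t,p):
                m=k["region"].astype(np.uint8); N,L,S,_=cv2.connectedComponentsWithStats(m)
                m=L==1+S[1:,4].argmax(); P=on_plane(p,m,z[t]); r=rect(P)
                if np.hypot(*(r[0]-loc[t]))<tol: print(n,t,round(k["score"],2),*r); break
E
python3 - <<'E'
from h import *
meas()
a=cv2.imread("pics/top0.png"); 
t=[cv2.resize(a[y-45:y+45,x-45:x+45],(260,260),interpolation=2) for x,y in((275,218),(156,302),(409,303))]
t2=[cv2.resize(a[y-45:y+45,x-45:x+45],(260,260),interpolation=2) for x,y in((200,162),(350,175),(411,190))]
cv2.imwrite("pics/crop.png",np.vstack([np.hstack(t),np.hstack(t2)]))
E
```

```text
top carrot 0.65 [620.  301.9] 124 34 -26.0
top courgette 0.57 [484.5  94.7] 120 39 7.9
top beetroot 0.58 [ 592.6 -119.1] 54 53 1.0
top orange_board 0.72 [ 585.7 -105.7] 162 112 10.8
top green_board 0.56 [622.2 296.7] 163 115 -16.0
top purple_board 0.78 [470.1  91.1] 161 111 -19.5
top plate 0.67 [ 503.5 -287.5] 159 156 -89.4
side carrot 0.66 [617.7 301.3] 123 33 -21.8
side courgette 0.84 [483.7  92.8] 112 44 7.0
side beetroot 0.78 [ 587.8 -123.2] 83 55 -79.7
side orange_board 0.64 [ 584.4 -105. ] 157 118 10.1
side green_board 0.84 [620.5 297.6] 158 113 -15.6
```

View pics/crop.png

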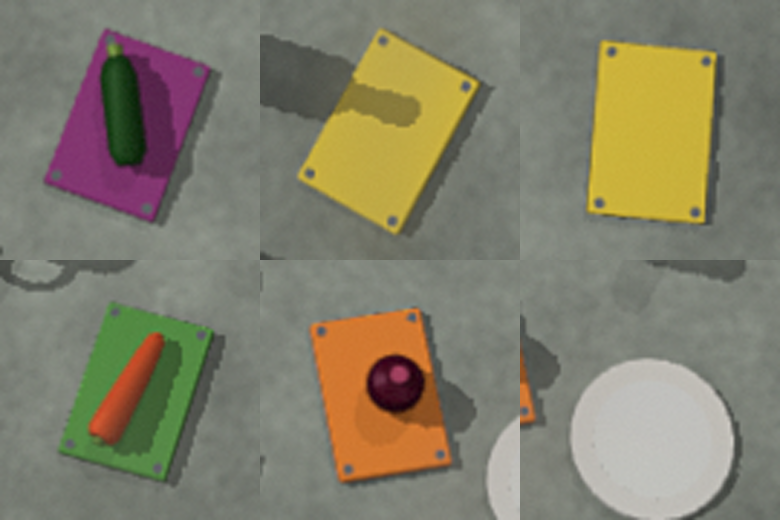

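The crop shows that the board at (275,218) is purple and carries the courgette; the two at (156,302) and (409,303) are yellow look-alikes, so I leave them alone. The carrot's tip points to +x. Beetroot goes first, to the plate.

Emit:
move_arm --increments "21.6 30.1 0 0 0 3.5 0;21.6 30.1 0 0 0 3.5 0;21.6 30.1 0 0 0 3.5 0;21.6 30.1 0 0 0 3.5 0;21.6 30.1 0 0 0 3.5 0;21.6 30.1 0 0 0 3.5 0;21.6 30.1 0 0 0 3.5 0;21.6 30.1 0 0 0 3.5 0" --grip_force 12

```text
time: 2.47
position: [0.4182, -0.3599, 0.2229]
tool_rot: [2.843, 1.334, 0.0]
ft_force: [0.5, -0.2, -0.3]
grip_width: 1.0
grip_force: 0.0
```

Emit:
move_arm --increments "21.6 30.1 0 0 0 3.5 0;21.6 30.1 0 0 0 3.5 0;21.6 30.1 0 0 0 3.5 0;21.6 30.1 0 0 0 3.5 0;21.6 30.1 0 0 0 3.5 0;21.6 30.1 0 0 0 3.5 0;21.6 30.1 0 0 0 3.5 0;21.6 30.1 0 0 0 3.5 0"

```text
time: 3.13
position: [0.591, -0.1193, 0.2229]
tool_rot: [2.436, 1.982, 0.0]
ft_force: [0.9, 0.1, -0.1]
grip_width: 0.998
grip_force: 0.0
```

Emit:
move_arm --increments "0 0 -20 0 0 0 0;0 0 -20 0 0 0 0;0 0 -20 0 0 0 0;0 0 -20 0 0 0 0;0 0 -20 0 0 0 0;0 0 0 0 0 0 0;0 0 0 0 0 0 0;0 0 0 0 0 0 0"

```text
time: 3.8
position: [0.591, -0.1207, 0.1239]
tool_rot: [2.439, 1.978, 0.002]
ft_force: [-0.6, 0.5, 0.1]
grip_width: 1.002
grip_force: 0.0
```

Emit:
move_arm --increments "0 0 -18 0 0 0 0;0 0 -18 0 0 0 0;0 0 -18 0 0 0 0;0 0 -18 0 0 0 0;0 0 -15 0 0 0 0;0 0 -10 0 0 0 0;0 0 -8 0 0 0 0;0 0 0 0 0 0 0"

```text
time: 4.47
position: [0.5899, -0.1207, 0.017]
tool_rot: [-2.439, -1.979, 0.001]
ft_force: [-0.6, -0.5, -0.1]
grip_width: 1.0
grip_force: 0.0
```

Emit:
move_arm --increments "0 0 0 0 0 0 60;0 0 0 0 0 0 80;0 0 0 0 0 0 110;0 0 0 0 0 0 130;0 0 0 0 0 0 150;0 0 0 0 0 0 150;0 0 0 0 0 0 150;0 0 0 0 0 0 150"

```text
time: 5.13
position: [0.5902, -0.1207, 0.0179]
tool_rot: [2.439, 1.979, -0.0]
ft_force: [-1.2, 0.2, 2.6]
grip_width: 0.638
grip_force: 12.0
```

Emit:
move_arm --increments "0 0 4 0 0 0 150;0 0 8 0 0 0 150;0 0 12 0 0 0 150;0 0 16 0 0 0 150;0 0 20 0 0 0 150;0 0 20 0 0 0 150;0 0 20 0 0 0 150;0 0 10 0 0 0 150"

```text
time: 5.8
position: [0.5919, -0.1207, 0.1315]
tool_rot: [2.436, 1.977, 0.005]
ft_force: [0.6, 0.1, -0.7]
grip_width: 0.633
grip_force: 12.0
```

```bash
python3 - <<'E'
from h import *
s=ctrl.get_state();print(s["position"],s["grip_width"],s["grip_force"],s["ft_force"])
p=ctrl.get_image("side");cv2.imwrite("pics/s1.png",p["frame"][60:300,100:420,::-1].repeat(2,0).repeat(2,1))
meas(["plate","orange_board","purple_board"])
E
```

```text
[ 0.59189349 -0.12072809  0.13150068] 0.6327423049607015 12.000021121566533 [ 0.56118862  0.06100701 -0.71047504]
top plate 0.7 [ 506.4 -335.9] 146 62 6.5
top orange_board 0.74 [ 584.4 -101.3] 162 99 9.6
top purple_board 0.96 [469.3  91.1] 164 112 -19.0
side plate 0.84 [ 500.2 -289.4] 159 158 -82.4
side orange_board 0.84 [ 585.6 -106.1] 160 122 10.6
side purple_board 0.93 [470.4  91.8] 165 118 -20.3
```

View pics/s1.png

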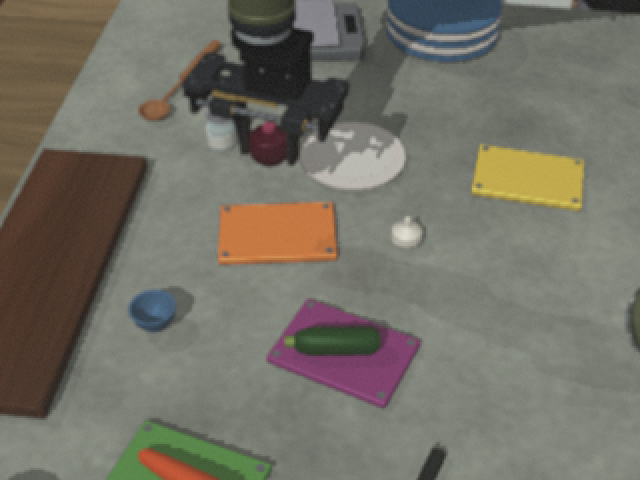

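The side view shows the beetroot held upright between the fingers at crop pixel (269,143). Carrying it to the plate.

Emit:
move_arm --increments "-6 -11 0 0 0 0 150;-12 -23 0 0 0 0 150;-14 -26 0 0 0 0 150;-16 -31 0 0 0 0 150;-16 -30 0 0 0 0 150;-12 -23 0 0 0 0 150;-8 -15 0 0 0 0 150;-4 -8 0 0 0 0 150"

```text
time: 6.92
position: [0.4993, -0.2919, 0.1272]
tool_rot: [2.445, 1.973, -0.003]
ft_force: [-0.1, 0.9, -0.7]
grip_width: 0.632
grip_force: 12.0
```

Emit:
move_arm --increments "0 0 -14 0 0 0 150;0 0 -18 0 0 0 150;0 0 -18 0 0 0 150;0 0 -18 0 0 0 150;0 0 -16 0 0 0 150;0 0 -12 0 0 0 150;0 0 -8 0 0 0 150;0 0 0 0 0 0 150"

```text
time: 7.58
position: [0.5011, -0.2868, 0.0218]
tool_rot: [-2.437, -1.978, 0.001]
ft_force: [-0.4, -0.1, -1.4]
grip_width: 0.637
grip_force: 12.0
```

Emit:
move_arm --increments "0 0 -2 0 0 0 150;0 0 -2 0 0 0 150;0 0 -1.5 0 0 0 150;0 0 -1 0 0 0 150;0 0 0 0 0 0 150;0 0 0 0 0 0 150;0 0 0 0 0 0 150;0 0 0 0 0 0 150"

```text
time: 8.25
position: [0.5023, -0.2877, 0.0173]
tool_rot: [2.439, 1.979, 0.0]
ft_force: [-0.4, 0.1, -0.6]
grip_width: 0.635
grip_force: 12.0
```

Emit:
move_arm --increments "0 0 -1 0 0 0 150;0 0 0 0 0 0 120;0 0 0 0 0 0 80;0 0 0 0 0 0 40;0 0 0 0 0 0 0;0 0 0 0 0 0 0;0 0 0 0 0 0 0;0 0 0 0 0 0 0"

```text
time: 8.92
position: [0.5022, -0.2877, 0.0161]
tool_rot: [2.44, 1.979, 0.0]
ft_force: [0.1, 0.3, 1.4]
grip_width: 0.96
grip_force: 0.0
```

Emit:
move_arm --increments "0 0 12 0 0 0 0;0 0 20 0 0 0 0;0 0 25 0 0 0 0;0 0 30 0 0 0 0;0 0 30 0 0 0 0;0 0 30 0 0 0 0;0 0 20 0 0 0 0;0 0 0 0 0 0 0"

```text
time: 9.58
position: [0.5051, -0.2888, 0.1897]
tool_rot: [2.432, 1.974, 0.005]
ft_force: [0.3, 0.1, 0.7]
grip_width: 1.004
grip_force: 0.0
```

Emit:
move_arm --increments "7.5 36.75 0 0 0 4.9 0;7.5 36.75 0 0 0 4.9 0;7.5 36.75 0 0 0 4.9 0;7.5 36.75 0 0 0 4.9 0;7.5 36.75 0 0 0 4.9 0;7.5 36.75 0 0 0 4.9 0;7.5 36.75 0 0 0 4.9 0;7.5 36.75 0 0 0 4.9 0"

```text
time: 10.25
position: [0.5619, 0.0081, 0.1833]
tool_rot: [1.629, 2.686, -0.001]
ft_force: [1.0, -0.9, 0.6]
grip_width: 0.997
grip_force: 0.0
```

Emit:
move_arm --increments "7.5 36.75 0 0 0 4.9 0;7.5 36.75 0 0 0 4.9 0;7.5 36.75 0 0 0 4.9 0;7.5 36.75 0 0 0 4.9 0;7.5 36.75 0 0 0 4.9 0;7.5 36.75 0 0 0 4.9 0;7.5 36.75 0 0 0 4.9 0;7.5 36.75 0 0 0 4.9 0"

```text
time: 10.92
position: [0.6222, 0.3017, 0.1829]
tool_rot: [-0.634, -3.077, 0.001]
ft_force: [0.8, -0.5, 0.8]
grip_width: 1.004
grip_force: 0.0
```

Emit:
move_arm --increments "0 0 -20 0 0 0 0;0 0 -20 0 0 0 0;0 0 -20 0 0 0 0;0 0 -20 0 0 0 0;0 0 -10 0 0 0 0;0 0 0 0 0 0 0;0 0 0 0 0 0 0;0 0 0 0 0 0 0"

```text
time: 11.58
position: [0.6228, 0.3008, 0.0946]
tool_rot: [0.64, 3.074, 0.002]
ft_force: [-0.6, -0.1, 1.0]
grip_width: 0.999
grip_force: 0.0
```

```bash
python3 - <<'E'
from h import *
s=ctrl.get_state();print(s["position"]); M=R.from_rotvec(s["tool_rot"]).as_matrix();print(np.degrees(np.arctan2(M[1,1],M[0,1])),M[:,2])
p=ctrl.get_image("side")
for t in("beetroot",): print([(k["centre"],k["score"]) for k in ctrl.find_in(t,p)])
meas(["plate","orange_board","carrot"])
E
```

```text
[0.62283344 0.30080051 0.09461186]
66.49545449194942 [ 0.00178533  0.0010782  -0.99999783]
[([0.4987, -0.277, 0.0504], 0.53)]
top plate 0.61 [ 504.3 -288.5] 159 156 -26.5
side orange_board 0.72 [ 585.5 -104.7] 158 119 10.0
side carrot 0.61 [606.  302.9] 99 34 -28.1
```

Emit:
move_arm --increments "-0.7 0 -15 0 0 0 0;-0.6 0 -15 0 0 0 0;0 0 -15 0 0 0 0;0 0 -14 0 0 0 0;0 0 -10 0 0 0 0;0 0 -7 0 0 0 0;0 0 -3 0 0 0 0;0 0 0 0 0 0 0"

```text
time: 12.75
position: [0.6205, 0.3003, 0.0135]
tool_rot: [-0.639, -3.075, 0.001]
ft_force: [-0.0, 1.4, -0.6]
grip_width: 0.998
grip_force: 0.0
```

Emit:
move_arm --increments "0 0 0 0 0 0 60;0 0 0 0 0 0 90;0 0 0 0 0 0 120;0 0 0 0 0 0 150;0 0 0 0 0 0 180;0 0 0 0 0 0 210;0 0 0 0 0 0 210;0 0 0 0 0 0 210"

```text
time: 13.42
position: [0.6209, 0.3003, 0.0141]
tool_rot: [0.64, 3.076, 0.0]
ft_force: [0.8, 0.5, 0.3]
grip_width: 0.477
grip_force: 0.0
```

Emit:
move_arm --increments "0 0 0 0 0 0 210;0 0 0 0 0 0 210;0 0 0 0 0 0 210;0 0 0 0 0 0 210;0 0 0 0 0 0 210;0 0 0 0 0 0 210;0 0 0 0 0 0 210;0 0 0 0 0 0 210"

```text
time: 14.08
position: [0.6209, 0.3003, 0.0141]
tool_rot: [0.64, 3.076, 0.0]
ft_force: [-0.5, -1.3, 1.2]
grip_width: 0.319
grip_force: 12.0
```

Emit:
move_arm --increments "0 0 4 0 0 0 210;0 0 8 0 0 0 210;0 0 14 0 0 0 210;0 0 20 0 0 0 210;0 0 24 0 0 0 210;0 0 24 0 0 0 210;0 0 20 0 0 0 210;0 0 10 0 0 0 210"

```text
time: 14.75
position: [0.6221, 0.3019, 0.143]
tool_rot: [0.638, 3.072, 0.006]
ft_force: [0.5, 0.8, -0.1]
grip_width: 0.322
grip_force: 12.0
```

```bash
python3 - <<'E'
from h import *
s=ctrl.get_state();print(s["position"],s["grip_width"])
p=ctrl.get_image("side");cv2.imwrite("pics/s2.png",p["frame"][150:390,60:380,::-1].repeat(2,0).repeat(2,1))
z=dict(Z);z["carrot"]+=.122
meas(["green_board","carrot"],z,near,"2")
E
```

```text
[0.62208535 0.3018903  0.14296568] 0.3221944966141015
top green_board 0.84 [591.2 302.2] 112 103 73.5
top carrot 0.55 [588.  323.3] 45 33 -29.6
side green_board 0.59 [620.  297.3] 161 114 -15.3
side carrot 0.57 [590.  311.6] 63 35 -23.7
```

View pics/s2.png

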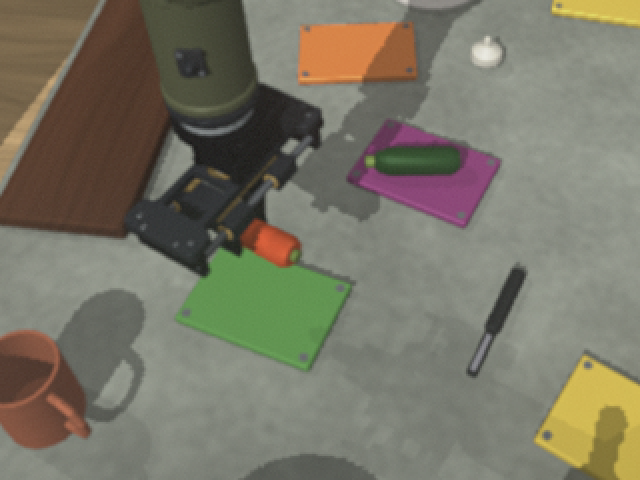

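The carrot is held level at crop pixel (270,243). Next, over to the orange board.

Emit:
move_arm --increments "-1 -12 0 0 0 1 210;-2 -22 0 0 0 2 210;-2.5 -28 0 0 0 2.5 210;-2.5 -28 0 0 0 2.5 210;-2.5 -28 0 0 0 2.5 210;-2.5 -28 0 0 0 2.5 210;-2.5 -28 0 0 0 2.5 210;-2.5 -28 0 0 0 2.5 210"

```text
time: 15.77
position: [0.602, 0.0968, 0.1369]
tool_rot: [-0.147, -3.136, 0.0]
ft_force: [0.0, -0.1, 0.3]
grip_width: 0.318
grip_force: 12.0
```

Emit:
move_arm --increments "-2.5 -28 0 0 0 2.5 210;-2.5 -28 0 0 0 2.5 210;-2.5 -28 0 0 0 2.5 210;-2.5 -28 0 0 0 2.5 210;-2.5 -28 0 0 0 2.5 210;-2.5 -28 0 0 0 2 210;-2.5 -23 0 0 0 1.5 210;-3 -12.5 0 0 0 0 210"

```text
time: 16.43
position: [0.5814, -0.1094, 0.1368]
tool_rot: [0.282, -3.127, 0.001]
ft_force: [-0.0, -0.5, -0.9]
grip_width: 0.321
grip_force: 12.0
```

Emit:
move_arm --increments "0 0 -10 0 0 0 210;0 0 -15 0 0 0 210;0 0 -18 0 0 0 210;0 0 -18 0 0 0 210;0 0 -18 0 0 0 210;0 0 -15 0 0 0 210;0 0 -12 0 0 0 210;0 0 -8 0 0 0 210"

```text
time: 17.1
position: [0.5814, -0.1032, 0.0219]
tool_rot: [0.291, -3.126, -0.003]
ft_force: [-0.4, -0.1, -0.1]
grip_width: 0.321
grip_force: 12.0
```

```bash
python3 - <<'E'
from h import *
s=ctrl.get_state();print(s["position"]); M=R.from_rotvec(s["tool_rot"]).as_matrix();print(np.degrees(np.arctan2(M[1,1],M[0,1])),s["ft_force"],s["joint_positions"])
E
```

```text
[ 0.58142337 -0.10324385  0.02188229]
100.62809175706934 [-0.36001913 -0.07169655 -0.08406062] [ 0.84259492  0.53969547 -0.88428521  1.78287033  0.47424236  1.05017041
  1.5396579 ]
```

Emit:
move_arm --increments "1.7 -0.5 0 0 0 0 210;1.7 -0.5 -2 0 0 0 210;0 0 -2 0 0 0 210;0 0 -1.5 0 0 0 210;0 0 -1 0 0 0 210;0 0 0 0 0 0 210;0 0 0 0 0 0 210;0 0 0 0 0 0 210"

```text
time: 17.77
position: [0.5859, -0.1063, 0.0179]
tool_rot: [-0.287, 3.128, -0.0]
ft_force: [-0.7, -1.0, -1.3]
grip_width: 0.322
grip_force: 12.0
```

Emit:
move_arm --increments "0 0 -1 0 0 0 210;0 0 -1 0 0 0 210;0 0 -1 0 0 0 210;0 0 -0.7 0 0 0 210;0 0 0 0 0 0 210;0 0 0 0 0 0 210;0 0 0 0 0 0 210;0 0 0 0 0 0 210"

```text
time: 18.43
position: [0.5857, -0.1062, 0.014]
tool_rot: [0.288, -3.128, 0.0]
ft_force: [-1.0, 0.4, 1.5]
grip_width: 0.317
grip_force: 12.0
```

Emit:
move_arm --increments "0 0 0 0 0 0 180;0 0 0 0 0 0 150;0 0 0 0 0 0 110;0 0 0 0 0 0 60;0 0 0 0 0 0 0;0 0 0 0 0 0 0;0 0 0 0 0 0 0;0 0 0 0 0 0 0"

```text
time: 19.1
position: [0.5858, -0.1061, 0.0139]
tool_rot: [-0.288, 3.128, 0.0]
ft_force: [0.8, 0.2, 0.8]
grip_width: 0.768
grip_force: 0.0
```

Emit:
move_arm --increments "0 0 8 0 0 0 0;0 0 20 0 0 0 0;0 0 25 0 0 0 0;0 0 30 0 0 0 0;0 0 30 0 0 0 0;0 0 30 0 0 0 0;0 0 20 0 0 0 0;0 0 0 0 0 0 0"

```text
time: 19.77
position: [0.5887, -0.1058, 0.1826]
tool_rot: [-0.287, 3.12, -0.005]
ft_force: [1.1, 0.3, 1.0]
grip_width: 0.998
grip_force: 0.0
```

Emit:
move_arm --increments "-12.75 25 0 0 0 -0.4 0;-12.75 25 0 0 0 -0.4 0;-12.75 25 0 0 0 -0.4 0;-12.75 25 0 0 0 -0.4 0;-12.75 25 0 0 0 -0.4 0;-12.75 25 0 0 0 -0.4 0;-12.75 25 0 0 0 -0.4 0;-12.75 25 0 0 0 -0.4 0"

```text
time: 20.43
position: [0.4826, 0.095, 0.1766]
tool_rot: [0.2, -3.135, 0.001]
ft_force: [-0.1, 0.2, 0.3]
grip_width: 1.001
grip_force: 0.0
```

Emit:
move_arm --increments "0 0 -20 0 0 0 0;0 0 -20 0 0 0 0;0 0 -20 0 0 0 0;0 0 -15 0 0 0 0;0 0 -5 0 0 0 0;0 0 0 0 0 0 0;0 0 0 0 0 0 0;0 0 0 0 0 0 0"

```text
time: 21.1
position: [0.4845, 0.0941, 0.0979]
tool_rot: [-0.2, 3.134, 0.0]
ft_force: [1.4, -0.1, 0.5]
grip_width: 0.998
grip_force: 0.0
```

```bash
python3 - <<'E'
from h import *
s=ctrl.get_state();print(s["position"]); M=R.from_rotvec(s["tool_rot"]).as_matrix();print(np.degrees(np.arctan2(M[1,1],M[0,1])))
l=dict(near);l["carrot"]=l["orange_board"]
meas(["carrot","orange_board","courgette","beetroot","plate","green_board"],Z,l,"3",tol=300)
E
```

```text
[0.48452124 0.09409628 0.09789017]
97.30904572213244
top carrot 0.56 [ 582.7 -104.9] 123 30 10.4
top orange_board 0.95 [ 586.6 -105.9] 163 111 10.5
top courgette 0.61 [ 581.6 -103.4] 122 31 10.1
top beetroot 0.76 [ 501.6 -285.7] 61 52 -45.8
top plate 0.65 [ 501.9 -287.5] 154 153 -1.6
top green_board 0.83 [620.9 296. ] 165 112 -15.2
side carrot 0.53 [ 598.9 -106.7] 87 40 7.2
side orange_board 0.72 [ 609.6 -103.6] 123 112 -78.6
side courgette 0.77 [484.7  94.5] 114 41 7.0
side green_board 0.72 [621.  297.3] 160 113 -15.1
```

View pics/side3.png

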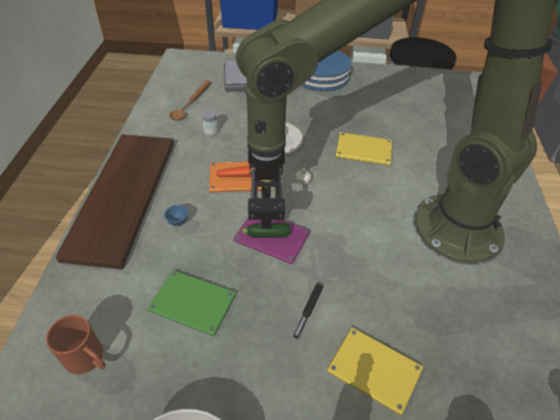

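The carrot lies centred on the orange board at (235,172), and the gripper is right over the courgette at (268,230).

Emit:
move_arm --increments "0 0 -15 0 0 0 0;0 0 -15 0 0 0 0;0 0 -15 0 0 0 0;0 0 -14 0 0 0 0;0 0 -11 0 0 0 0;0 0 -8 0 0 0 0;0 0 -4 0 0 0 0;0 0 0 0 0 0 0"

```text
time: 22.47
position: [0.4833, 0.0939, 0.0142]
tool_rot: [0.2, -3.134, -0.001]
ft_force: [0.2, 0.1, -0.1]
grip_width: 1.001
grip_force: 0.0
```

Emit:
move_arm --increments "0 0 0 0 0 0 60;0 0 0 0 0 0 90;0 0 0 0 0 0 120;0 0 0 0 0 0 150;0 0 0 0 0 0 180;0 0 0 0 0 0 200;0 0 0 0 0 0 200;0 0 0 0 0 0 200"

```text
time: 23.13
position: [0.4838, 0.0938, 0.0149]
tool_rot: [-0.2, 3.135, 0.0]
ft_force: [-0.8, 0.1, -0.2]
grip_width: 0.474
grip_force: 0.0
```

Emit:
move_arm --increments "0 0 0 0 0 0 200;0 0 0 0 0 0 200;0 0 0 0 0 0 200;0 0 0 0 0 0 200;0 0 0 0 0 0 200;0 0 0 0 0 0 200;0 0 0 0 0 0 200;0 0 0 0 0 0 200" --grip_force 15

```text
time: 23.8
position: [0.4838, 0.0939, 0.0149]
tool_rot: [-0.2, 3.135, 0.0]
ft_force: [0.4, -0.5, 1.1]
grip_width: 0.398
grip_force: 14.9
```

Emit:
move_arm --increments "0 0 4 0 0 0 200;0 0 8 0 0 0 200;0 0 14 0 0 0 200;0 0 20 0 0 0 200;0 0 24 0 0 0 200;0 0 24 0 0 0 200;0 0 20 0 0 0 200;0 0 6 0 0 0 200"

```text
time: 24.47
position: [0.4856, 0.0946, 0.1382]
tool_rot: [-0.2, 3.13, -0.001]
ft_force: [0.3, 0.2, -0.8]
grip_width: 0.405
grip_force: 14.9
```

Emit:
move_arm --increments "5 7 0 0 0 -1 200;9 14 0 0 0 -2 200;14 20 0 0 0 -2.5 200;14 21 0 0 0 -2.5 200;14 21 0 0 0 -2.5 200;14 21 0 0 0 -2.5 200;14 21 0 0 0 -2 200;14 21 0 0 0 -2 200"

```text
time: 25.13
position: [0.5819, 0.2406, 0.1336]
tool_rot: [-0.268, -3.129, 0.001]
ft_force: [0.5, 0.1, -1.6]
grip_width: 0.399
grip_force: 14.9
```

Emit:
move_arm --increments "14 21 0 0 0 -2 200;12 18 0 0 0 -2 200;9 13 0 0 0 -1 200;4 5 0 0 0 -0.8 200;0 0 0 0 0 0 200;0 0 -10 0 0 0 200;0 0 -15 0 0 0 200;0 0 -15 0 0 0 200"

```text
time: 25.8
position: [0.6206, 0.2951, 0.0934]
tool_rot: [0.425, 3.112, -0.002]
ft_force: [0.0, -0.3, -1.8]
grip_width: 0.4
grip_force: 14.9
```

```bash
python3 - <<'E'
from h import *
s=ctrl.get_state();print(s["position"],s["grip_width"],s["ft_force"]); M=R.from_rotvec(s["tool_rot"]).as_matrix();print(np.degrees(np.arctan2(M[1,1],M[0,1])))
meas(["purple_board","orange_board"])
E
```

```text
[0.62064954 0.29511804 0.0933507 ] 0.39956269778188047 [ 0.02365709 -0.28749226 -1.81280663]
74.44384710509529
top purple_board 0.83 [442.7 100.5] 112 109 69.3
top orange_board 0.87 [ 585.7 -106.5] 161 109 10.3
side purple_board 0.82 [470.3  92.4] 164 118 -19.4
side orange_board 0.62 [ 584.8 -105.6] 158 118 10.2
```

Emit:
move_arm --increments "0 0.5 -12 0 0 0 200;0 0.5 -15 0 0 0 200;0 0 -14 0 0 0 200;0 0 -12 0 0 0 200;0 0 -9 0 0 0 200;0 0 -6 0 0 0 200;0 0 -3 0 0 0 200;0 0 0 0 0 0 200"

```text
time: 26.77
position: [0.6204, 0.2977, 0.0229]
tool_rot: [-0.423, -3.112, 0.001]
ft_force: [-0.0, -0.0, -1.4]
grip_width: 0.4
grip_force: 14.9
```

Emit:
move_arm --increments "0 0 0 0 0 0 200;0 0 -1 0 0 0 200;0 0 -1 0 0 0 200;0 0 -1 0 0 0 200;0 0 -1 0 0 0 200;0 0 0 0 0 0 200;0 0 0 0 0 0 200;0 0 0 0 0 0 200"

```text
time: 27.43
position: [0.6208, 0.2978, 0.0199]
tool_rot: [0.424, 3.113, 0.0]
ft_force: [0.6, -0.3, -1.2]
grip_width: 0.399
grip_force: 14.9
```

Emit:
move_arm --increments "0 0 -1 0 0 0 200;0 0 -1 0 0 0 200;0 0 -1 0 0 0 200;0 0 -1 0 0 0 200;0 0 -0.7 0 0 0 200;0 0 0 0 0 0 200;0 0 0 0 0 0 200;0 0 0 0 0 0 200"

```text
time: 28.1
position: [0.6208, 0.2979, 0.0152]
tool_rot: [0.423, 3.113, 0.0]
ft_force: [-0.6, 0.0, -1.7]
grip_width: 0.398
grip_force: 14.9
```

Emit:
move_arm --increments "0 0 -0.6 0 0 0 200;0 0 0 0 0 0 180;0 0 0 0 0 0 150;0 0 0 0 0 0 110;0 0 0 0 0 0 60;0 0 0 0 0 0 0;0 0 0 0 0 0 0;0 0 0 0 0 0 0"

```text
time: 28.77
position: [0.6208, 0.2979, 0.0146]
tool_rot: [0.423, 3.113, 0.0]
ft_force: [0.4, -1.1, -0.6]
grip_width: 0.707
grip_force: 0.0
```

Emit:
move_arm --increments "0 0 8 0 0 0 0;0 0 20 0 0 0 0;0 0 25 0 0 0 0;0 0 30 0 0 0 0;0 0 30 0 0 0 0;0 0 30 0 0 0 0;0 0 20 0 0 0 0;0 0 0 0 0 0 0"

```text
time: 29.43
position: [0.6227, 0.3, 0.1842]
tool_rot: [0.422, 3.106, 0.008]
ft_force: [-0.3, 0.4, 0.3]
grip_width: 1.0
grip_force: 0.0
```

Emit:
move_arm --increments "-7.4 -36.6 0 0 0 -5.4 0;-7.4 -36.6 0 0 0 -5.4 0;-7.4 -36.6 0 0 0 -5.4 0;-7.4 -36.6 0 0 0 -5.4 0;-7.4 -36.6 0 0 0 -5.4 0;-7.4 -36.6 0 0 0 -5.4 0;-7.4 -36.6 0 0 0 -5.4 0;-7.4 -36.6 0 0 0 -5.4 0"

```text
time: 30.1
position: [0.5606, 0.0033, 0.1775]
tool_rot: [1.546, 2.735, -0.0]
ft_force: [2.1, 0.0, -0.4]
grip_width: 0.998
grip_force: 0.0
```

Emit:
move_arm --increments "-7.4 -36.6 0 0 0 -5.4 0;-7.4 -36.6 0 0 0 -5.4 0;-7.4 -36.6 0 0 0 -5.4 0;-7.4 -36.6 0 0 0 -5.4 0;-7.4 -36.6 0 0 0 -5.4 0;-7.4 -36.6 0 0 0 -5.4 0;-7.4 -36.6 0 0 0 -5.4 0;-7.4 -36.6 0 0 0 -5.4 0"

```text
time: 30.77
position: [0.5015, -0.2892, 0.1775]
tool_rot: [2.444, 1.974, -0.0]
ft_force: [1.7, -0.4, 0.5]
grip_width: 1.001
grip_force: 0.0
```

Emit:
move_arm --increments "0 0 -20 0 0 0 0;0 0 -20 0 0 0 0;0 0 -20 0 0 0 0;0 0 -10 0 0 0 0;0 0 -5 0 0 0 0;0 0 0 0 0 0 0;0 0 0 0 0 0 0;0 0 0 0 0 0 0"

```text
time: 31.43
position: [0.5033, -0.288, 0.1039]
tool_rot: [2.438, 1.978, 0.001]
ft_force: [-0.2, -0.1, 1.1]
grip_width: 1.001
grip_force: 0.0
```

```bash
python3 - <<'E'
from h import *
s=ctrl.get_state();print(s["position"])
l=dict(near);l["carrot"]=l["orange_board"];l["beetroot"]=l["plate"];l["courgette"]=l["green_board"]
meas(Z,Z,l,"4")
E
```

```text
[ 0.50328471 -0.28796899  0.10389   ]
top carrot 0.66 [ 582.9 -106.4] 123 30 9.0
top courgette 0.77 [621.8 302.3] 115 35 -12.7
top orange_board 0.8 [ 586.7 -107.1] 165 113 9.6
top green_board 0.87 [620.4 295.3] 166 114 -16.3
top purple_board 0.82 [470.   90.8] 161 110 -19.5
top plate 0.85 [ 496.3 -263.8] 156 112 15.7
side carrot 0.96 [ 584.4 -110.6] 123 44 7.2
side courgette 0.84 [620.6 297.7] 121 42 -15.2
side beetroot 0.62 [ 502.  -288.8] 92 51 -83.1
side orange_board 0.89 [ 584.6 -104.3] 157 116 9.8
side green_board 0.88 [621.2 297.5] 160 113 -15.0
side purple_board 0.76 [471.1  92.6] 164 118 -19.5
side plate 0.73 [ 500.5 -290.4] 161 161 62.4
```

View pics/side4.png

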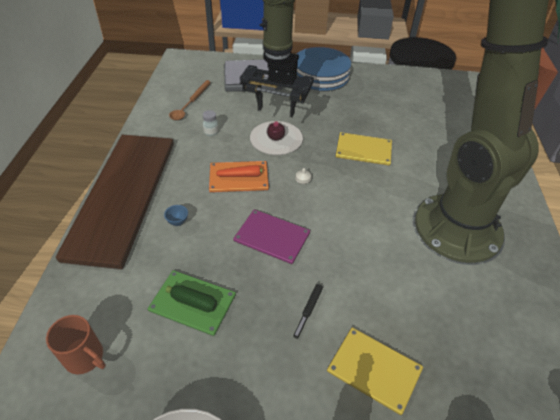

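The courgette is centred on the green board at (193,296), the carrot on the orange board at (240,172), and the beetroot sits upright on the plate at (277,131). Picking up the beetroot.

Emit:
move_arm --increments "-0.5 0 -16 0 0 0 0;0 0 -16 0 0 0 0;0 0 -16 0 0 0 0;0 0 -15 0 0 0 0;0 0 -12 0 0 0 0;0 0 -8 0 0 0 0;0 0 -4 0 0 0 0;0 0 0 0 0 0 0"

```text
time: 32.9
position: [0.5015, -0.2875, 0.0148]
tool_rot: [-2.439, -1.979, 0.0]
ft_force: [-1.0, -0.1, 0.3]
grip_width: 0.998
grip_force: 0.0
```

Emit:
move_arm --increments "0 0 0 0 0 0 60;0 0 0 0 0 0 80;0 0 0 0 0 0 110;0 0 0 0 0 0 130;0 0 0 0 0 0 150;0 0 0 0 0 0 150;0 0 0 0 0 0 150;0 0 0 0 0 0 150" --grip_force 12

```text
time: 33.57
position: [0.502, -0.2879, 0.0159]
tool_rot: [2.439, 1.979, -0.0]
ft_force: [0.4, 0.2, 0.9]
grip_width: 0.638
grip_force: 12.0
```

Emit:
move_arm --increments "0 0 0 0 0 0 150;0 0 4 0 0 0 150;0 0 8 0 0 0 150;0 0 16 0 0 0 150;0 0 24 0 0 0 150;0 0 28 0 0 0 150;0 0 24 0 0 0 150;0 0 12 0 0 0 150"

```text
time: 34.23
position: [0.5035, -0.2883, 0.1354]
tool_rot: [2.436, 1.977, 0.002]
ft_force: [0.7, -0.4, 0.4]
grip_width: 0.635
grip_force: 12.0
```

Emit:
move_arm --increments "-1 12 0 0 0 0 150;-2 20 0 0 0 0 150;-2 26 0 0 0 0 150;-2 27 0 0 0 0 150;-2 27 0 0 0 0 150;-2 27 0 0 0 0 150;-2 27 0 0 0 0 150;-2 27 0 0 0 0 150"

```text
time: 34.9
position: [0.485, -0.0923, 0.1298]
tool_rot: [-2.437, -1.978, 0.003]
ft_force: [-0.0, -0.5, -0.0]
grip_width: 0.632
grip_force: 12.0
```

Emit:
move_arm --increments "-2 27 0 0 0 0 150;-2 27 0 0 0 0 150;-2 27 0 0 0 0 150;-2 27 0 0 0 0 150;-2 27 0 0 0 0 150;-2 23 0 0 0 0 150;-2 18 0 0 0 0 150;-3 10.6 0 0 0 0 150"

```text
time: 35.57
position: [0.4679, 0.0949, 0.1302]
tool_rot: [-2.434, -1.983, 0.002]
ft_force: [-0.7, 0.3, -0.3]
grip_width: 0.632
grip_force: 12.0
```

Emit:
move_arm --increments "0 0 -10 0 0 0 150;0 0 -16 0 0 0 150;0 0 -18 0 0 0 150;0 0 -18 0 0 0 150;0 0 -18 0 0 0 150;0 0 -14 0 0 0 150;0 0 -8 0 0 0 150;0 0 0 0 0 0 150"

```text
time: 36.23
position: [0.4675, 0.0905, 0.0269]
tool_rot: [-2.438, -1.976, 0.007]
ft_force: [-0.8, 0.6, 0.0]
grip_width: 0.636
grip_force: 12.0
```

Emit:
move_arm --increments "1 0 -2 0 0 0 150;1 0 -2 0 0 0 150;0 0 -1.5 0 0 0 150;0 0 -1 0 0 0 150;0 0 -1 0 0 0 150;0 0 0 0 0 0 150;0 0 0 0 0 0 150;0 0 0 0 0 0 150"

```text
time: 36.9
position: [0.472, 0.0919, 0.0222]
tool_rot: [2.439, 1.979, 0.0]
ft_force: [0.7, -0.3, -1.2]
grip_width: 0.635
grip_force: 12.0
```

Emit:
move_arm --increments "-1 0 -1 0 0 0 150;0 0 -1 0 0 0 150;0 0 -1 0 0 0 150;0 0 -1 0 0 0 150;0 0 -0.5 0 0 0 150;0 0 0 0 0 0 150;0 0 0 0 0 0 150;0 0 0 0 0 0 150"

```text
time: 37.57
position: [0.4708, 0.0918, 0.0178]
tool_rot: [2.44, 1.979, -0.001]
ft_force: [-2.5, -0.4, 5.9]
grip_width: 0.639
grip_force: 12.0
```

Emit:
move_arm --increments "0 0 -0.4 0 0 0 150;0 0 0 0 0 0 120;0 0 0 0 0 0 80;0 0 0 0 0 0 40;0 0 0 0 0 0 0;0 0 0 0 0 0 0;0 0 0 0 0 0 0;0 0 0 0 0 0 0"

```text
time: 38.23
position: [0.4708, 0.0918, 0.0171]
tool_rot: [-2.44, -1.979, -0.0]
ft_force: [-0.6, 0.3, 0.1]
grip_width: 0.957
grip_force: 0.0
```

Emit:
move_arm --increments "0 0 8 0 0 0 0;0 0 20 0 0 0 0;0 0 25 0 0 0 0;0 0 30 0 0 0 0;0 0 30 0 0 0 0;0 0 30 0 0 0 0;0 0 20 0 0 0 0;0 0 0 0 0 0 0"

```text
time: 38.9
position: [0.4738, 0.0927, 0.1853]
tool_rot: [2.435, 1.976, 0.01]
ft_force: [1.4, 0.3, -0.1]
grip_width: 1.0
grip_force: 0.0
```

Emit:
move_arm --increments "5 -36 0 0 0 0 0;5 -36 0 0 0 0 0;5 -36 0 0 0 0 0;5 -36 0 0 0 0 0;5 -36 0 0 0 0 0;5 -36 0 0 0 0 0;5 -36 0 0 0 0 0;0 -36 0 0 0 0 0"

```text
time: 39.57
position: [0.5061, -0.1976, 0.1799]
tool_rot: [-2.439, -1.98, -0.001]
ft_force: [0.5, 0.4, -0.2]
grip_width: 1.001
grip_force: 0.0
```

```bash
python3 - <<'E'
from h import *
l=dict(near);l["carrot"]=l["orange_board"];l["beetroot"]=l["purple_board"];l["courgette"]=l["green_board"]
meas(Z,Z,l,"5")
E
```

```text
top carrot 0.6 [ 582.9 -104.8] 123 32 10.0
top courgette 0.72 [623.1 302. ] 118 36 -14.9
top beetroot 0.83 [473.   93.3] 55 54 0.9
top orange_board 0.66 [ 585.9 -106.3] 163 110 10.1
top green_board 0.64 [621.  294.7] 164 113 -15.3
top purple_board 0.56 [469.9  90.7] 161 110 -18.7
side carrot 0.97 [ 584.2 -110.6] 122 44 7.2
side courgette 0.72 [621.9 298.3] 117 41 -14.2
side orange_board 0.94 [ 586.8 -106.9] 163 123 10.3
side green_board 0.94 [620.6 296.9] 162 115 -15.1
side purple_board 0.8 [470.6  91.6] 164 117 -19.6
side plate 0.91 [ 501.4 -289.2] 160 158 66.3
```

View pics/top5.png

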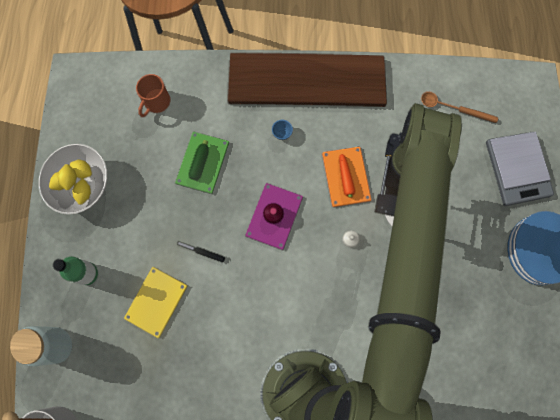

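View pics/side5.png

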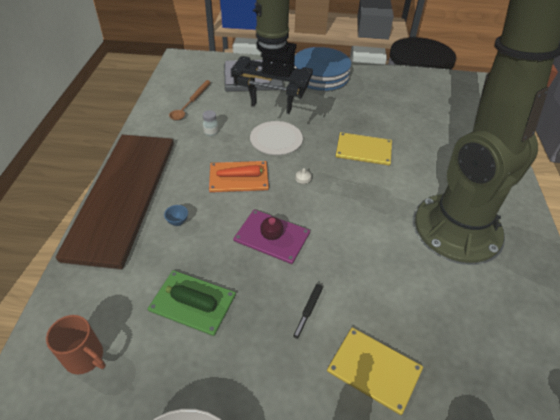

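The top view shows the carrot centred on orange (346,175), the courgette on green (201,161) and the beetroot upright on purple (273,213). The jar and peeler are untouched and the arm is clear.

```bash
python3 -c "
from bench import ctrl
print(ctrl.close_job())"
```

```text
the job is handed in; nothing more can be done
None
```

Job handed in: by the last camera check the carrot is on the orange board, the courgette on the green and the beetroot on the purple, each within about 8 mm of the middle; the beetroot was parked on the plate on the way, and the judge returned no verdict.

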